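# Timer off, charger out and into the lunch tin

## Robot

A 7-joint arm with a two-finger parallel gripper is mounted at the origin on the work surface. World frame = base frame: x ahead of the robot, y to its left, z up, the work surface at z = 0. Lengths are in m, angles in rad, forces in N, time in s.
With the tool pointing down it reaches from about 0.425 to 0.825 m from the base axis. Payload 3.6 kg.
Tool frame: the origin (TCP) lies midway between the tips of the shut fingers; the grasp point (between the pads) lies 19 mm behind it (ctrl.grip_point_offset is the distance from the TCP to the grasp point, in m); z points along the fingers, y is the direction in which the jaws open and shut (so a half turn about z gives the same grasp; the last joint's range is limited). The gripper opens to 85 mm and grips with 20 to 120 N. Pads are 22 mm wide; open, the fingers measure 114 mm over their backs; the gripper's body (76 mm by 85 mm) begins 54 mm behind the grasp point. The pads swing forward as they close: fully open they stand 13 mm farther back than shut.
Start: joints at [1.226, 0.615, -0.013, 1.423, 0.008, 1.103, -0.04], TCP at [0.204, -0.617, 0.231] pointing down, gripper open.
Joint ranges: [-3.12, 3.12], [-0.3, 2.06], [-1.34, 1.32], [0.26, 2.42], [-1.36, 4.5], [0.01, 1.98], [-2.84, 2.84]. Speed limits (rad/s): [2.79, 2.79, 3.14, 3.14, 3.14, 3.14, 3.14].

## Interface

Orientations are given as a unit quaternion [x, y, z, w].
In Python, from workcell import ctrl gives the robot as it stands.
- The arm moves only by the shell command python3 -m handwheel 'ROWS' [OPENING] [FORCE]. ROWS is JSON, a list of rows, each a list of 2 entries, a list of its own where there are three numbers: the shift along the world's x, y, z in cm, then the turn about the world's z in degrees. A call has 1 to 20 rows; each row shifts and turns the pose as measured when the row begins; what a row does not reach is not made up. A row lasts 1/8 s, in which the tool goes at most 62.5 mm and 10.7 degrees, less where a joint would pass 70% of its speed; a pose out of reach is approached as far as the arm can. A call is refused whole if a number of a shift passes 6.25 or a number of a turn 10.7, either way. A call with a gripper value outside its range is refused whole. OPENING is the opening, from 0 (shut) to 1 (fully open), set as the call begins (- or left out, the last holds). The fingers move at their own pace and stop on an object; FORCE is the grip in N (left out, the last holds). Time passes only in rows, so rows that do not move let the fingers close. It gives the time, the measured TCP pose, the force and the opening at its end, in the units of the state.
- ctrl.get_obs(): the state, without advancing time (a new reading comes with each control period).
- ctrl.grab_frame(name): name is "scene" or "top"; returns a dict with "color" (420x560x3 uint8, blue, green, red), "depth" (420x560 float32, m along the optical axis (not along the pixel's ray), 0 where there is no reading), "fx", "fy", "cx", "cy" (pixels), "R" (3x3) and "t" (3): a world point X has camera coordinates R X + t. Camera axes: x right, y down, z forward; pixel columns grow to the right and rows downward; lengths in m; the calibration is good to about 2 mm. A picture is of the moment at which its call begins.
- ctrl.job_done(): hands the job in, once; it reports no verdict.
The state is a dict: "t": time; "qpos": joint angles; "qvel": joint speeds; "joint_torque": joint torques, N m; "tool_pos": TCP position; "eef_rot": TCP orientation; "contact_force": force on the tool from outside, world axes, zero at the start; "wrist_torque": the same for the moment, N m; "gripper_width": finger opening in m.
Only numpy, scipy, OpenCV 4.12 (cv2) and the standard library are available. Lean on these libraries where they do the work, as an engineer would, in place of code of your own. Each camera call takes 0.05 s, during which the arm holds its last target. There are 200 camera calls.

## Task

I'm packing up for the day. Turn the timer dial on the sloped power unit back, click by click, until its pointer rests at the red off dot (not past it to the green always-on dot), then pull my wide white charger out of the socket and lower it into the open navy lunch tin. Keep hold of the charger until it is down inside the tin, and leave the dial at off and everything else where it stands.

Things in the scene. Friction and masses are not known exactly. Their poses are not given: they have to be found in the camera images.
- power_unit: Charcoal wedge power unit fixed to the bench, 260 mm wide (y) x 114 deep x 99 tall. Origin at the underside; x to its tall back, y left seen from the low front, z up. Its flat panel (120 mm up the slope) is tilted 35 deg: outward normal (-0.574, 0, 0.819), up-slope (0.819, 0, 0.574), middle at (-0.006, 0, 0.064) m in this frame. Dial on the left half, socket and charger on the right
- socket (a point): Middle of the socket's mouth, on the panel's surface; two pin holes 18 mm apart along the unit's y. Hidden sprung contacts catch behind the pin tips: it takes a firm pull of about 15 to 20 N straight along the panel's normal to start the plug, which comes free of the catch after about 6 mm; the pins are 17 mm long
- dial_axis (a point): Point where the dial's axis meets the panel's surface, 125 mm left of the socket; the axis is the panel's normal
- dial_pointer (a point): Outer end of the orange pointer line on the dial's grip bar, 22 mm from the dial's axis and 34 mm out from the panel
- timer_dial (a joint): Dial angle: 0 at off (pointer up-slope at the red dot), growing clockwise seen from outside. Grey knob: 50 mm disc to 9 mm off the panel, on it a grip bar 46 mm long (along the pointer), 14 thick, to 34 mm off the panel. Clicks every 0.524 rad (about 0.1 N m), snaps to the nearest click when let go. White ticks: timer steps; green dot at -0.524: always on. Starts 2 to 4 clicks clockwise of off
- charger: White USB charger, 0.11 to 0.22 kg, no cable: box 90 mm wide (its y; too wide to be held that way), 36 thick (its x), 42 deep (its z). Origin at the middle of its pin-side face, z away from the pins; two pins reach to z = -17 mm. Plugged in, the origin is at the socket, that face flush on the panel, z along the panel's normal, x up-slope
- charger_mid (a point): Centre of the charger's box, 21 mm from the pin-side face
- lunch_tin: Open navy lunch tin, loose, about 0.4 kg, 130 mm (its x) by 180 mm (its y) by 62 mm tall, walls and floor 4 mm, two steel side clamps hanging 12 mm out from its short ends (+y and -y). Origin at the centre of its underside
- tin_lid: Bystander: the tin's navy lid lying flat, 136 x 186 x 13 mm; origin at the centre of its underside
- ramekin: Bystander: cream ramekin covered by a grey silicone lid, 98 mm across with a tab to 68 mm from the axis, 53 mm tall; origin at the centre of its underside
- bottle: Bystander: green drink bottle, 70 mm across, 210 mm tall, standing; origin at the centre of its underside
- paddle: Bystander: acacia serving paddle lying flat, 200 x 110 mm blade with a 95 mm handle along its -x, 15 mm thick; origin on its underside, 30 mm from the blade's centre towards the handle
Mind the look-alikes: they are no part of the job. What is shaped like the charger but black or purple is not meant. Of the things that look like the lunch_tin, the smaller one is meant.

How it is judged:
On the way, in this order (a step that is already met when the one before it is completed fails the run):
1. the dial clicked to off while the charger is still plugged in (value of joint timer_dial between -0.15 and 0.15 rad and distance between charger and socket below 0.008 m), for 0.2 s.
2. the charger held clear of the socket (distance between charger and socket above 0.03 m and contact force between the fingers and charger above 0.5 N), for 0.1 s.
3. the charger below the tin's rim while still held (z of charger_mid in the frame of lunch_tin below 0.062 m and x of charger_mid in the frame of lunch_tin between -0.061 and 0.061 m and y of charger_mid in the frame of lunch_tin between -0.086 and 0.086 m and contact force between the fingers and charger above 0.5 N), for 0.1 s.
At the end, for the whole second after the job is handed in: The charger lies released and still inside the lunch tin (its centre within the walls and below the rim), the tin upright, the timer dial within 0.15 rad of off; bystanders moved less than 30 mm, the tin less than 50 mm (z of charger_mid in the frame of lunch_tin below 0.058 m and x of charger_mid in the frame of lunch_tin between -0.061 and 0.061 m and y of charger_mid in the frame of lunch_tin between -0.086 and 0.086 m and linear speed of charger below 0.02 m/s and angle between lunch_tin's own z axis and vertical below 0.1 rad and value of joint timer_dial between -0.15 and 0.15 rad); the robot touches nothing.
It fails at once if the charger drawn from the socket while the timer is not at off (distance between charger and socket above 0.01 m and (value of joint timer_dial above 0.3 rad or value of joint timer_dial below -0.3 rad)).
It fails at once if a bystander (bottle, covered ramekin, paddle, tin lid) shifted more than 30 mm or the bottle or ramekin tipped (distance of any of bottle, ramekin, paddle, tin_lid from where it was at the start of the episode above 0.03 m or angle between any of bottle, ramekin's own z axis and vertical above 0.3 rad).
It fails at once if the lunch tin shoved more than 50 mm (distance of lunch_tin from where it was at the start of the episode above 0.05 m).
It also fails if it takes over 72 s, if anything falls off the work surface, if the arm or the gripper's body presses on something with over 40 N, if the wrist force passes 120 N, or if a joint passes its speed limit or range.

## Working session

There is one attempt and no reset: what is moved stays moved. The work goes in short steps, Python scripts to look and compute and a shell command to move; the robot and the scene stay as the last step left them, time stands still between calls to the robot, and variables do not carry over. Pictures are saved under pics/ and viewed, about 8 in all and at most 12, crops included, and the job is handed in when it is done.

```bash
mkdir -p pics; ls; cat > h.py <<'E'
import numpy as np, cv2
from workcell import ctrl
def grab(n):
    f=ctrl.grab_frame(n); np.savez(f'pics/{n}.npz',**f); return f
def load(n): return dict(np.load(f'pics/{n}.npz'))
def pt(f,u,v,d=None):
    d=f['depth'][int(round(v)),int(round(u))] if d is None else d
    c=np.array([(u-f['cx'])/f['fx'],(v-f['cy'])/f['fy'],1])*d
    return f['R'].T@(c-f['t'])
def ray_z(f,u,v,z):
    o=-f['R'].T@f['t']; r=f['R'].T@np.array([(u-f['cx'])/f['fx'],(v-f['cy'])/f['fy'],1])
    return o+r*(z-o[2])/r[2]
def cloud(f):
    h,w=f['depth'].shape; u,v=np.meshgrid(np.arange(w),np.arange(h)); d=f['depth']
    c=np.stack([(u-f['cx'])/f['fx']*d,(v-f['cy'])/f['fy']*d,d],-1)
    P=(c-f['t'])@f['R']; P[d==0]=np.nan; return P
def proj(f,X):
    c=f['R']@np.asarray(X)+f['t']; return f['fx']*c[0]/c[2]+f['cx'],f['fy']*c[1]/c[2]+f['cy']
E
python3 - <<'E'
from h import *
for n in('scene','top'):
    f=grab(n); cv2.imwrite(f'pics/{n}0.png',f['color']); print(n,-f['R'].T@f['t'],f['R'][2],f['fx'])
o=ctrl.get_obs(); print({k:np.round(v,3) for k,v in o.items()}, ctrl.grip_point_offset)
E
```

```text
pics
scene [ 1.37892892 -0.10221383  0.8205098 ] [-0.74604188  0.0767059  -0.66146634] 451.16977664807763
top [ 0.44006789 -0.01139911  1.45499917] [ 0.07868945 -0.00261643 -0.99689574] 495.85522156769173
{'t': np.float64(0.1), 'qpos': array([ 1.226,  0.616, -0.013,  1.425,  0.008,  1.103, -0.04 ]), 'qvel': array([-0.   , -0.002, -0.001, -0.003,  0.   ,  0.001, -0.001]), 'joint_torque': array([ 1.0000e-03, -4.7038e+01,  2.6100e-01, -1.7157e+01,  1.0000e-02,
        6.0000e-03, -0.0000e+00]), 'tool_pos': array([ 0.203, -0.617,  0.23 ]), 'eef_rot': array([ 0.987,  0.159, -0.   , -0.001]), 'contact_force': array([-0.081,  0.684, -0.556]), 'wrist_torque': array([-0.069, -0.009,  0.004]), 'gripper_width': np.float64(0.086)} 0.0187
```

View pics/scene0.png

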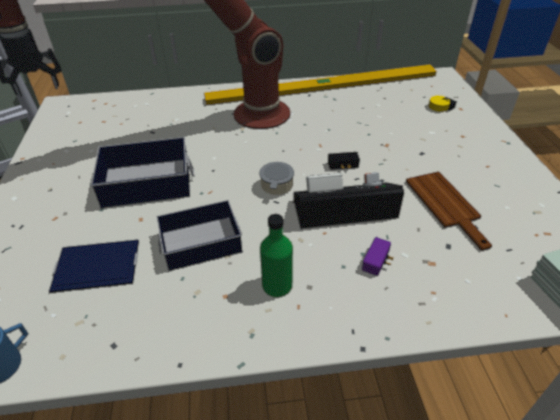

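View pics/top0.png

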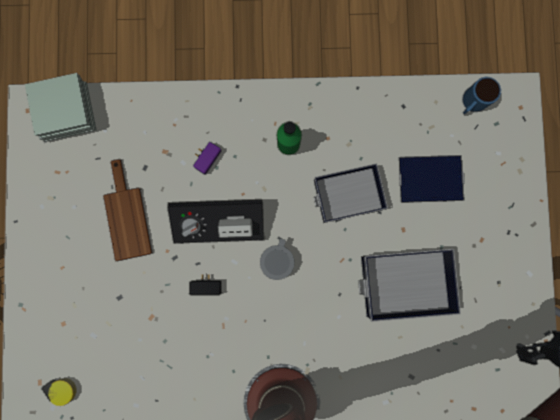

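The scene view shows the unit from behind at about (347,200), with the bottle at (277,262) and the smaller tin at (200,235). In the top view:
- Power unit at (216,222), dial at (190,227), white charger at (235,227).
- Small tin at (350,192), large tin at (410,285), lid at (431,178).
- Ramekin at (278,260).

Next I'll measure these.

```bash
python3 - <<'E'
from h import *
f=load('top'); P=cloud(f); img=f['color']; hsv=cv2.cvtColor(img,cv2.COLOR_BGR2HSV)
# unit: region, points with z>0.01
def box(u0,v0,u1,v1): 
    m=np.zeros(img.shape[:2],bool); m[v0:v1,u0:u1]=True; return m
m=box(160,190,275,252)&(P[...,2]>0.015)
c,_=cv2.findContours(m.astype(np.uint8),cv2.RETR_EXTERNAL,cv2.CHAIN_APPROX_NONE)
# panel: dark pixels
dark=m&(hsv[...,2]<60)&(P[...,2]<0.093)
Q=P[dark]; A=np.c_[Q[:,:2],np.ones(len(Q))]
w=np.ones(len(Q),bool)
for _ in range(6):
    co=np.linalg.lstsq(A[w],Q[w,2],rcond=None)[0]; r=Q[:,2]-A@co; w=abs(r)<0.004
n=np.array([-co[0],-co[1],1]);n/=np.linalg.norm(n); print('plane',co,n,w.sum(),len(Q),'yaw',np.degrees(np.arctan2(-n[1],-n[0])),'tilt',np.degrees(np.arccos(n[2])))
u=np.array([-n[0],-n[1]]);u/=np.linalg.norm(u); l=np.array([-u[1],u[0]])
S=P[m][:,:2]@u; L=P[m][:,:2]@l
print('x-range',np.percentile(S,[.5,1,99,99.5]),'y-range',np.percentile(L,[.5,1,99,99.5]))
# charger white
wh=box(212,205,258,245)&(hsv[...,2]>150)&(hsv[...,1]<60); W=P[wh]
h=W@n-co[2]*n[2]; print('h pct',np.percentile(h,[5,25,50,75,95]))
t=W[(h>0.036)]; up=np.cross(np.r_[l,0],n); print('up',up)
print('charger top: l',np.percentile(t[:,:2]@l,[1,50,99]),'s',np.percentile(t@up,[1,50,99]),len(t),'cent',t.mean(0))
# tin
for nm,b in(('tin',(308,155,395,228)),('big',(350,235,470,330)),('lid',(392,145,470,210)),('ram',(250,225,300,285)),('bottle',(268,110,310,160))):
    m2=box(*b)&(P[...,2]>(0.045 if nm in('tin','big') else 0.006))
    X=P[m2]; r=cv2.minAreaRect((X[:,:2]*1000).astype(np.float32)); print(nm,r,'z',np.percentile(X[:,2],[50,99]))
E
```

```text
plane [ 0.68464725  0.01049893 -0.28742072] [-0.56490814 -0.00866275  0.82510832] 1559 2165 yaw 0.8785501570819927 tilt 34.40052482390603
x-range [0.43536959 0.44302261 0.57778386 0.57855151] y-range [0.01172799 0.02240622 0.2906792  0.29212275]
h pct [-0.02481208 -0.01969413  0.0400074   0.04292568  0.04533359]
up [0.82501133 0.01265138 0.56497456]
charger top: l [0.06981488 0.11127674 0.15012105] s [0.44606612 0.46706231 0.47688791] 188 cent [0.49085612 0.1188292  0.10087196]
tin ((591.718017578125, -208.39590454101562), (133.03713989257812, 192.4697265625), 11.320340156555176) z [0.06133774 0.06834002]
big ((330.86163330078125, -362.2492980957031), (179.97970581054688, 258.1012878417969), 3.3865954875946045) z [0.08086748 0.09008215]
lid ((639.7259521484375, -453.7839050292969), (227.1342010498047, 190.57566833496094), 87.43807983398438) z [0.01235828 0.02010234]
ram ((421.38494873046875, 10.638801574707031), (142.12054443359375, 170.85475158691406), 88.75804138183594) z [0.05247593 0.09597526]
bottle ((774.4896850585938, -41.61404037475586), (115.90287017822266, 147.36854553222656), 88.49700927734375) z [0.13980189 0.21443067]
```

```bash
python3 - <<'E'
from h import *
f=load('top'); a=cv2.resize(f['color'][190:255,160:275],None,fx=6.9,fy=6.9,interpolation=cv2.INTER_CUBIC); cv2.imwrite('pics/unit0.png',a)
E
```

```text
(no output)
```

View pics/unit0.png

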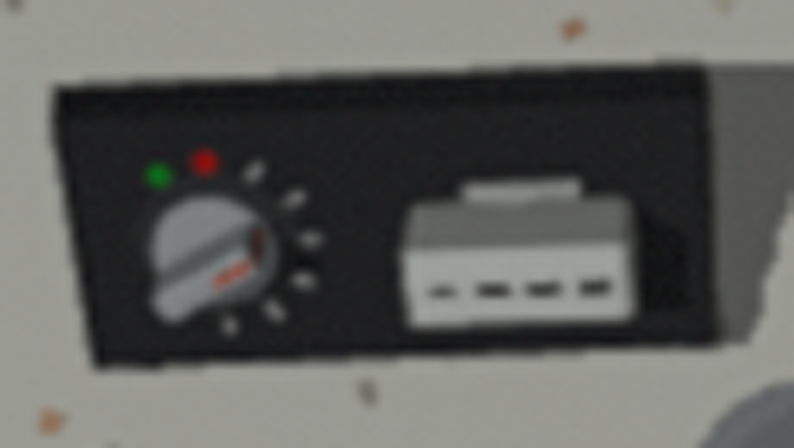

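The crop shows the pointer's orange line at crop (235,275), near the third or fourth timer tick. The red dot is at (205,162) and the charger's white outer face has corners around (403,250), (632,240), (635,318) and (412,328). I'll turn these into positions and work out the dial angle.

```bash
cat > unit.py <<'E'
from h import *
f=load('top')
px=lambda a,b:(a/6.9+160-.5+.07,b/6.9+190-.5+.07)
q=[ray_z(f,*px(55,88),.0985),ray_z(f,*px(705,65),.0985),ray_z(f,*px(97,367),.0296),ray_z(f,*px(715,345),.0296)]
if __name__=='__main__':
    for a in q: print('corner',a.round(4))
    print('w',np.linalg.norm(q[0]-q[1]),np.linalg.norm(q[2]-q[3]),'depth',np.linalg.norm((q[0]-q[2])),)
d=(q[0]-q[1])+(q[2]-q[3]); yaw=np.arctan2(-d[0],d[1]); mid=sum(q)/4
X=np.array([np.cos(yaw),np.sin(yaw),0]);Y=np.array([-X[1],X[0],0]);Z=np.array([0,0,1.])
n=-.574*X+.819*Z; up=.819*X+.574*Z
if __name__=='__main__': print('yaw',np.degrees(yaw),'panel mid',mid)
def onplane(u,v,h):  # in-panel coords (left, up) relative to mid, at height h
    o=-f['R'].T@f['t']; r=f['R'].T@np.array([(u-f['cx'])/f['fx'],(v-f['cy'])/f['fy'],1])
    k=(h-(o-mid)@n)/(r@n); p=o+r*k; return np.array([(p-mid)@Y,(p-mid)@up])*1000
if __name__=='__main__':
    for nm,c,h in(('red',(205,162),0),('green',(159,176),0),('t1',(254,172),0),('t2',(294,198),0),('t3',(311,239),0),('t4',(304,280),0),('t5',(274,311),0),('t6',(230,326),0),
      ('ptr a',(215,284),.034),('ptr b',(253,266),.034),('disc c',(209,253),.009),('bar end L',(180,310),.034),
      ('ch1',(403,250),.042),('ch2',(632,240),.042),('ch3',(635,318),.042),('ch4',(412,328),.042)): print(nm,onplane(*px(*c),h).round(1))
E
python3 unit.py
```

```text
corner [0.5718 0.2997 0.0985]
corner [0.575  0.0409 0.0985]
corner [0.4616 0.2987 0.0296]
corner [0.4648 0.0417 0.0296]
w 0.25884918978700927 0.2569545348191226 depth 0.1299343876973307
yaw 0.6977630685184325 panel mid [0.51829572 0.1702624  0.06405   ]
red [72.9 30.2]
green [92.2 24.4]
t1 [53.8 24.7]
t2 [39.1 11.8]
t3 [34.4 -8.1]
t4 [ 39.4 -27.8]
t5 [ 53.4 -42.5]
t6 [ 72.4 -49.1]
ptr a [68.7 -6.4]
ptr b [52.6  1.5]
disc c [74.7 -7.4]
bar end L [ 84.2 -18.2]
ch1 [-8.8 11.5]
ch2 [-99.3  12.4]
ch3 [-98.2 -24.5]
ch4 [ -8.9 -25.5]
```

I read the pointer at about 62° clockwise, which is 2 clicks. The tool only points down, so I'll push the bar with shut fingers. First I'll move over the front of the unit with the jaws along x.

```bash
python3 -m handwheel '[[[3.6,4.5,0],4.5],[[3.6,4.5,0],4.5],[[3.6,4.5,0],4.5],[[3.6,4.5,0],4.5],[[3.6,4.5,0],4.5],[[3.6,4.5,0],4.5],[[3.6,4.5,0],4.5],[[1.2,6,0],4.5],[[1.2,6,0],4.5],[[1.2,6,0],4.5],[[1.2,6,0],4.5],[[1.2,6,0],4.5],[[-1.5,5,0],4.5],[[-1.5,5,0],4.5],[[-1.5,5,0],4.5],[[-1.5,5,0],4.5]]' 0 40
python3 - <<'E'
from unit import *
P=cloud(f)
print('axis',(mid+.0732*Y-.008*up).round(4),'socket',(mid-.0537*Y-.007*up).round(4))
for c in((520,188),(480,190),(560,188),(520,225),(520,270)):
    p=pt(f,*px(*c)); print(c,p.round(3),'n',((p-mid)@n).round(4),'s',((p-mid)@up).round(4))
print(onplane(*px(520,180),0),onplane(*px(520,180),.005))
E
```

```text
t: 2.1
tool_pos: [0.455, 0.2187, 0.2239]
eef_rot: [0.695, 0.719, -0.004, -0.001]
contact_force: [1.3, 1.2, -0.2]
gripper_width: 0.0
axis [0.5109 0.2434 0.0595] socket [0.5132 0.1165 0.06  ]
(520, 188) [0.529 0.117 0.078] n 0.0055 s 0.0161
(480, 190) [0.529 0.133 0.078] n 0.0055 s 0.0158
(560, 188) [0.528 0.101 0.083] n 0.0107 s 0.0185
(520, 225) [0.513 0.116 0.093] n 0.0269 s 0.0118
(520, 270) [0.495 0.116 0.1  ] n 0.0431 s 0.0009
[-52.81523946  16.52035922] [-53.35465574  19.5405843 ]
```

```bash
python3 -m handwheel '[[[0.3,-0.2,-4.9],0],[[0.2,-0.2,-4.9],0],[[0.2,-0.1,-4.8],0],[[0,0,0],0]]'
python3 - <<'E'
from h import *
f=grab('top');g=grab('scene')
a=cv2.resize(f['color'][180:260,150:270],(600,400),interpolation=cv2.INTER_CUBIC)
b=cv2.resize(g['color'][130:230,280:430],(600,400),interpolation=cv2.INTER_CUBIC)
cv2.imwrite('pics/m1.png',cv2.resize(np.vstack([a,b]),(450,600)))
E
```

```text
t: 2.6
tool_pos: [0.4599, 0.2205, 0.0752]
eef_rot: [0.691, 0.723, -0.001, -0.002]
contact_force: [-0.7, -0.5, 0.4]
gripper_width: -0.0001
```

View pics/m1.png

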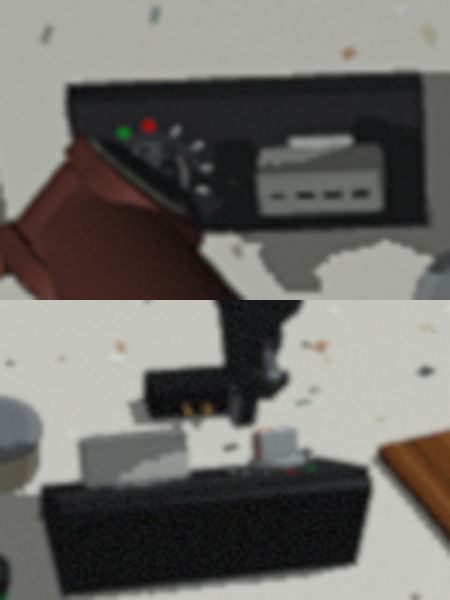

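```bash
python3 -m handwheel '[[[0.5,-0.3,0.1],-1],[[0.5,-0.2,0.1],0],[[0.4,0,0.1],0],[[0.4,0,0],0]]'; python3 -m handwheel '[[[0.3,0.1,0.2],0],[[0.3,0.1,0.2],0],[[0.3,0.1,0.2],0]]'
```

```text
t: 3.2
tool_pos: [0.4841, 0.2185, 0.0877]
eef_rot: [0.698, 0.716, 0.008, 0.001]
contact_force: [-7.0, 0.4, 2.3]
gripper_width: -0.0001
t: 3.58
tool_pos: [0.4866, 0.2189, 0.0916]
eef_rot: [0.697, 0.717, -0.0, -0.002]
contact_force: [-4.8, -1.7, -1.0]
gripper_width: -0.0001
```

```bash
python3 -m handwheel '[[[-0.4,0,0],0],[[0,0,-0.5],0],[[0,0,-0.4],0],[[0,0,0],0]]'; 
python3 - <<'E'
from h import *
g=grab('scene');f=grab('top')
b=cv2.resize(g['color'][160:210,340:410],(700,500),interpolation=cv2.INTER_CUBIC)
cv2.imwrite('pics/m2.png',b)
E
```

```text
t: 4.08
tool_pos: [0.4845, 0.2197, 0.0885]
eef_rot: [0.697, 0.717, 0.002, 0.001]
contact_force: [-2.8, -0.6, 3.4]
gripper_width: -0.0002
```

View pics/m2.png

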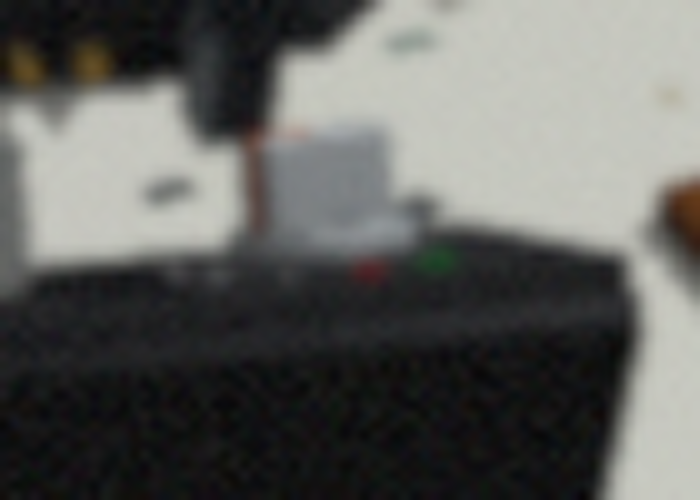

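```bash
cat > dial.py <<'E'
from unit import *
ax=mid+.0732*Y-.008*up
def ptr(th,r=.022,h=.034): return ax+h*n+r*(np.cos(th)*up-np.sin(th)*Y)
E
python3 - <<'E'
from dial import *
g=load('scene')
for d in(60,45,30,15,0,-30):
    u,v=proj(g,ptr(np.radians(d))); print(d,((u-340)*10,(v-160)*10), proj(f,ptr(np.radians(d))))
p0=np.array(proj(g,ctrl.get_obs()['tool_pos']));print((p0-[340,160])*10)
E
```

```text
60 (np.float64(266.04388144543975), np.float64(145.70099933103194)) (np.float64(195.60389095550804), np.float64(227.6775676661656))
45 (np.float64(284.5710577086186), np.float64(145.33843882818303)) (np.float64(194.1329328386082), np.float64(226.32373551550685))
30 (np.float64(306.0098350909709), np.float64(144.3533146082578)) (np.float64(192.31626411372224), np.float64(225.3060699719535))
15 (np.float64(328.84831599847985), np.float64(142.81128086902896)) (np.float64(190.27892773162588), np.float64(224.69667026440882))
0 (np.float64(351.4509591427992), np.float64(140.82074309748634)) (np.float64(188.16245723772104), np.float64(224.53903552084324))
-30 (np.float64(389.5900835041283), np.float64(136.08836687473485)) (np.float64(184.27783285201298), np.float64(225.5915743338259))
[230.36207807 125.96579837]
```

The pointer end is still near (257,135) in this crop, against (266,146) predicted for 60°, so the dial hasn't turned. The fingertip slid up onto the bar's rim. I'll back off, go deeper and push again.

```bash
python3 -m handwheel '[[[-1.2,-0.2,0],0],[[-1.2,-0.2,0],0],[[0,0,-1.2],0],[[0,0,-1.2],0],[[0,0,0],0]]'; python3 -m handwheel '[[[0.6,0,0],0],[[0.5,0,0],0],[[0.3,0,0],0],[[0.3,0,0],0]]'
```

```text
t: 4.8
tool_pos: [0.4621, 0.2165, 0.0626]
eef_rot: [0.698, 0.717, 0.005, 0.002]
contact_force: [0.0, -0.3, 0.4]
gripper_width: 0.0001
t: 5.3
tool_pos: [0.4808, 0.2168, 0.0624]
eef_rot: [0.698, 0.716, 0.005, 0.002]
contact_force: [-4.1, -0.2, 0.4]
gripper_width: 0.0001
```

```bash
for i in 1; do python3 -m handwheel '[[[0.5,0.1,0.2],0],[[0.5,0.2,0.2],0],[[0.4,0.2,0.1],0]]'; done
python3 - <<'E'
from h import *
g=grab('scene'); b=g['color'][160:210,340:410]; hsv=cv2.cvtColor(b,cv2.COLOR_BGR2HSV)
m=((hsv[...,0]<12)|(hsv[...,0]>172))&(hsv[...,1]>70); m[22:]=0; m[:,60:]=0
print(np.argwhere(m)[:,::-1].tolist())
E
```

```text
t: 5.68
tool_pos: [0.4806, 0.2166, 0.0634]
eef_rot: [0.697, 0.717, -0.011, -0.004]
contact_force: [-5.4, -1.4, 0.6]
gripper_width: 0.0002
[[2, 3], [4, 5], [25, 12], [26, 12], [25, 13], [25, 14], [24, 15], [25, 15], [24, 16], [25, 16], [24, 17], [25, 17], [24, 18], [25, 18], [25, 19], [25, 20]]
```

```bash
cat > th.py <<'E'
from dial import *
def look():
    g=grab('scene'); b=g['color'][160:210,340:410]; hsv=cv2.cvtColor(b,cv2.COLOR_BGR2HSV)
    m=((hsv[...,0]<12)|(hsv[...,0]>172))&(hsv[...,1]>70); m[22:]=0; m[:,60:]=0; m[:11]=0;m[:,:15]=0
    q=np.argwhere(m)[:,::-1]; print(len(q),'col',q[:,0].min(),q[:,0].max(),'median',np.median(q,0))
if __name__=='__main__': look()
E
python3 -m handwheel '[[[1.0,0.3,0.4],0],[[1.0,0.3,0.4],0]]'; python3 th.py; python3 -m handwheel '[[[1.4,0.4,0.4],0],[[1.4,0.4,0.4],0]]'; python3 th.py
```

```text
t: 5.98
tool_pos: [0.488, 0.2184, 0.068]
eef_rot: [0.695, 0.718, -0.025, -0.009]
contact_force: [-4.4, -0.4, -0.8]
gripper_width: -0.0001
9 col 29 30 median [29. 18.]
t: 6.28
tool_pos: [0.5042, 0.22, 0.0744]
eef_rot: [0.695, 0.718, -0.041, -0.012]
contact_force: [-17.3, -2.2, 8.5]
gripper_width: -0.0002
5 col 34 34 median [34. 18.]
```

Pointer column 34 matches off (about 33.5 expected). I'll back away and confirm from above.

```bash
python3 -m handwheel '[[[-0.8,-0.8,0],0],[[-1,-0.8,0],0],[[-1,-0.6,2],0],[[0,-3,4],0],[[0,-4,6],0],[[-2,-4,2],0],[[-4,-4,0],0],[[0,0,0],0]]'; python3 th.py
python3 - <<'E'
from h import *
f=grab('top'); a=cv2.resize(f['color'][190:255,160:275],None,fx=6.9,fy=6.9,interpolation=cv2.INTER_CUBIC); cv2.imwrite('pics/unit1.png',a)
E
```

```text
t: 7.32
tool_pos: [0.4195, 0.0455, 0.2125]
eef_rot: [0.697, 0.716, -0.034, -0.006]
contact_force: [0.4, 0.5, 0.5]
gripper_width: -0.0
8 col 34 34 median [34.  17.5]
```

View pics/unit1.png

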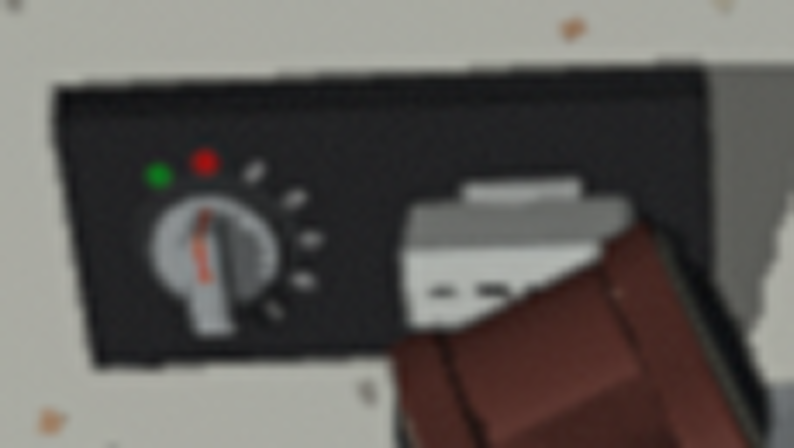

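The top view shows the pointer straight at the red dot (crop 205,162 with bar at 205,270), so the dial is at off. The charger face tilts 35°, so I'll see whether stretching to the edge of reach in free air leans the tool outward. Rows keep the measured orientation, so any lean should stay.

```bash
python3 -m handwheel '[[[5.5,2.2,0.6],0],[[5.5,2.2,0.6],0],[[5.5,2.2,0.6],0],[[5.5,2.2,0.6],0],[[5.5,2.2,0.6],0],[[5.5,2.2,0.6],0],[[5.5,2.2,0.6],0],[[4,0.8,0],0],[[4,0.8,0],0]]' 1 40; cat > tl.py <<'E'
from h import *
from scipy.spatial.transform import Rotation as Ro
o=ctrl.get_obs(); R=Ro.from_quat(o['eef_rot']).as_matrix(); print('p',o['tool_pos'].round(4),'z',R[:,2].round(3),'y',R[:,1].round(3),'q',o['qpos'].round(2),'F',o['contact_force'].round(1),'w',round(float(o['gripper_width']),4),'t',o['t'].round(2))
E
python3 tl.py;  python3 -m handwheel '[[[6,1.2,0],0],[[6,1.2,0],0],[[6,1.2,0],0]]'; python3 tl.py
```

```text
t: 8.55
tool_pos: [0.8268, 0.214, 0.2231]
eef_rot: [0.691, 0.722, -0.03, -0.009]
contact_force: [0.5, -1.1, -2.2]
gripper_width: 0.0855
t: 8.93
tool_pos: [0.8507, 0.2126, 0.198]
eef_rot: [0.695, 0.719, -0.01, 0.0]
contact_force: [0.5, -0.4, 0.1]
gripper_width: 0.0854Traceback (most recent call last):
  File "tl.py", line 3, in <module>
    o=ctrl.get_obs(); R=Ro.from_quat(o['eef_rot']).as_matrix(); print('p',o['tool_pos'].round(4),'z',R[:,2].round(3),'y',R[:,1].round(3),'q',o['qpos'].round(2),'F',o['contact_force'].round(1),'w',round(float(o['gripper_width']),4),'t',o['t'].round(2))
                                                                                                                                                                                                                                           ^^^^^^^^^^^^
AttributeError: 'float' object has no attribute 'round'
Traceback (most recent call last):
  File "tl.py", line 3, in <module>
    o=ctrl.get_obs(); R=Ro.from_quat(o['eef_rot']).as_matrix(); print('p',o['tool_pos'].round(4),'z',R[:,2].round(3),'y',R[:,1].round(3),'q',o['qpos'].round(2),'F',o['contact_force'].round(1),'w',round(float(o['gripper_width']),4),'t',o['t'].round(2))
                                                                                                                                                                                                                                           ^^^^^^^^^^^^
AttributeError: 'float' object has no attribute 'round'
```

```bash
sed -i "s/o\['t'\].round(2)/o['t']/" tl.py; python3 tl.py; python3 -m handwheel '[[[6.2,1.2,1],0],[[6.2,1.2,1],0],[[6.2,1.2,1],0],[[6.2,1.2,1],0]]' >/dev/null; python3 tl.py; python3 -m handwheel '[[[6.2,1.2,4],0],[[6.2,1.2,4],0],[[6.2,1.2,4],0],[[6.2,1.2,4],0]]' >/dev/null; python3 tl.py
```

```text
p [0.8507 0.2126 0.198 ] z [-0.013 -0.015 -1.   ] y [ 0.999  0.034 -0.013] q [-0.36  1.24  0.92  0.26 -0.86  1.75 -0.11] F [ 0.5 -0.4  0.1] w 0.0854 t 8.925
p [0.903  0.224  0.1741] z [ 0.133  0.027 -0.991] y [0.99  0.046 0.134] q [-0.37  1.31  1.32  0.26 -1.27  1.62 -0.06] F [-0.1  1.6  0.1] w 0.0851 t 9.425
p [0.932  0.2242 0.2548] z [ 0.287  0.066 -0.956] y [0.956 0.046 0.29 ] q [-0.36  1.23  1.32  0.26 -1.28  1.54 -0.05] F [ 0.5 -0.6  0.1] w 0.0853 t 9.925
```

The tool leans outward and keeps the lean (17° so far), so I'll continue until it reaches about 35°.

```bash
python3 -m handwheel '[[[6.2,0.6,4],0],[[6.2,0.6,4],0],[[6.2,0.6,4],0],[[6.2,0.6,4],0]]' >/dev/null; python3 tl.py; python3 -m handwheel '[[[6.2,0,5],0],[[6.2,0,5],0],[[6.2,0,5],0]]' >/dev/null; python3 tl.py
```

```text
p [0.9654 0.2044 0.3254] z [ 0.438  0.099 -0.893] y [0.896 0.033 0.443] q [-0.33  1.17  1.32  0.26 -1.29  1.44 -0.02] F [-0.7 -0.2  0.2] w 0.0855 t 10.425
p [0.9836 0.1791 0.3872] z [ 0.541  0.118 -0.833] y [0.837 0.02  0.546] q [-0.3   1.12  1.32  0.26 -1.31  1.37  0.02] F [-0.4  0.3 -0.6] w 0.0858 t 10.8
```

```bash
python3 -m handwheel '[[[-6,-0.8,-1],-1],[[-6,-0.8,-1],-1],[[-6,-0.8,-1],-1],[[-6,-0.8,-1],-1],[[-6,-0.8,-1],-1],[[-6,-0.8,-1],-1],[[-6,-0.8,-1],0],[[-6,-0.6,-1],0]]' 1 100; python3 tl.py
```

```text
t: 11.8
tool_pos: [0.5594, 0.1187, 0.3276]
eef_rot: [0.687, 0.661, 0.24, 0.184]
contact_force: [-0.6, 0.7, 2.0]
gripper_width: 0.0854
p [0.5594 0.1187 0.3276] z [ 0.572  0.064 -0.818] y [ 0.82  -0.06   0.569] q [-1.26  0.39  1.32  2.05 -0.92  0.51  0.59] F [-0.6  0.7  2. ] w 0.0854 t 11.8
```

```bash
python3 -m handwheel '[[[-3.5,0,-3.5],0],[[-3.5,0,-3.5],0],[[-2.5,0,-5],0],[[-1,0,-5],0],[[0,0,-1.5],0]]' >/dev/null; python3 tl.py
python3 - <<'E'
from dial import *
so=mid-.0537*Y-.007*up; p=np.array(ctrl.get_obs()['tool_pos'])-so
print('s,y,n mm',(p@up*1000).round(1),(p@Y*1000).round(1),(p@n*1000).round(1))
f=grab('top');g=grab('scene')
a=cv2.resize(f['color'][180:260,150:270],(600,400),interpolation=cv2.INTER_CUBIC)
b=cv2.resize(g['color'][120:220,270:420],(600,400),interpolation=cv2.INTER_CUBIC)
cv2.imwrite('pics/m3.png',cv2.resize(np.vstack([a,b]),(450,600)))
E
```

```text
p [0.4615 0.1269 0.2065] z [ 0.513  0.053 -0.857] y [ 0.858 -0.058  0.511] q [-0.85  0.28  0.55  2.37 -1.36  0.01  0.96] F [ 0.5  0.7 -0.5] w 0.0849 t 12.425
s,y,n mm 41.8 11.0 149.5
```

View pics/m3.png

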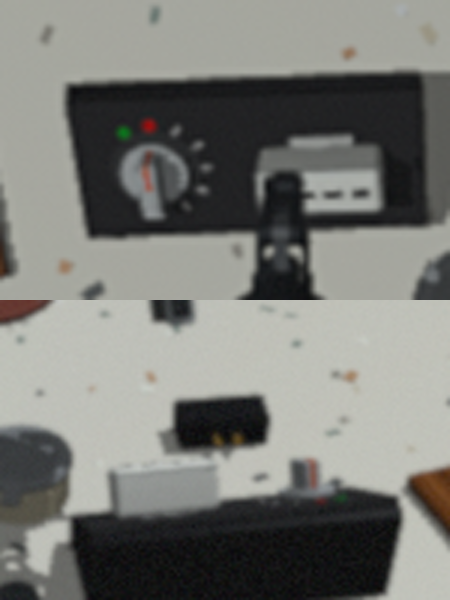

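The top view shows the gripper just in front of and above the charger, left of its middle, and the dial still at red. q4 and q6 are near their limits here, so I'll approach nearly vertically, which the jaw clearance allows.

```bash
python3 -m handwheel '[[[3.2,-0.8,0],0],[[1,-0.4,-3],0],[[0,0,-3],0],[[0,0,-2.5],0],[[0,0,0],0]]' >/dev/null; cat > rel.py <<'E'
from dial import *
so=mid-.0537*Y-.007*up; p=np.array(ctrl.get_obs()['tool_pos'])-so
print('s,y,n mm',(p@up*1000).round(1),(p@Y*1000).round(1),(p@n*1000).round(1))
E
python3 tl.py; python3 rel.py
```

```text
p [0.5249 0.1165 0.1626] z [ 0.475  0.027 -0.879] y [ 0.879 -0.063  0.473] q [-0.57  0.43  0.32  2.25 -1.36  0.01  1.  ] F [-0.4  0.7  0.8] w 0.0854 t 13.15
s,y,n mm 68.4 -0.1 77.3
```

```bash
cat > kin.py <<'E'
import numpy as np, itertools
from scipy.optimize import least_squares
from scipy.spatial.transform import Rotation as Ro
Q=np.array([[1.226,.616,-.013,1.425,.008,1.103,-.04],[-.36,1.24,.92,.26,-.86,1.75,-.11],[-.37,1.31,1.32,.26,-1.27,1.62,-.06],[-.3,1.12,1.32,.26,-1.31,1.37,.02],[-1.26,.39,1.32,2.05,-.92,.51,.59],[-.85,.28,.55,2.37,-1.36,.01,.96],[-.57,.43,.32,2.25,-1.36,.01,1.0]])
Pp=np.array([[.203,-.617,.23],[.8507,.2126,.198],[.903,.224,.1741],[.9836,.1791,.3872],[.5594,.1187,.3276],[.4615,.1269,.2065],[.5249,.1165,.1626]])
Zz=np.array([[0,0,-1],[-.013,-.015,-1],[.133,.027,-.991],[.541,.118,-.833],[.572,.064,-.818],[.513,.053,-.857],[.475,.027,-.879]])
def fk(q,L,s):
    R=Ro.from_euler('z',-q[0])*Ro.from_euler('y',q[1]); p=np.array([0,0,L[0]])+R.apply([0,0,L[1]])
    R=R*Ro.from_euler('z',s[0]*q[2])*Ro.from_euler('y',q[3]); p=p+R.apply([0,0,L[2]])
    R=R*Ro.from_euler('z',s[1]*q[4])*Ro.from_euler('y',q[5]); p=p+R.apply([L[4],0,L[3]])
    return p,R.apply([0,0,1])
if __name__=='__main__':
  for s in itertools.product((1,-1),(1,-1)):
    r=least_squares(lambda L:np.concatenate([np.r_[fk(q,L,s)[0]-p,.3*(fk(q,L,s)[1]-z)] for q,p,z in zip(Q,Pp,Zz)]),[.33,.4,.4,.3,0]); print(s,r.x.round(4),np.sqrt(2*r.cost/len(Q)))
E
python3 kin.py
```

```text
(1, 1) [-0.5541  0.943   0.4339 -0.4027  0.3333] 0.2833762127348768
(1, -1) [-0.0935  0.5219  0.157  -0.094  -0.2061] 0.5156636091580524
(-1, 1) [-0.1138  0.7325  0.3698  0.1     0.0541] 0.3706972784739938
(-1, -1) [ 0.2818  0.5289  0.3705  0.318  -0.0173] 0.013067111444872192
```

The arm model fits to about 13 mm. I'll use it to check which tilts are feasible at the socket.

```bash
python3 - <<'E'
from kin import *
s=(-1,-1); L=[.2818,.5289,.3705,.318,-.0173]
lo=np.array([-3.12,-.3,-1.34,.26,-1.36,.01])+.02; hi=np.array([3.12,2.06,1.32,2.42,4.5,1.98])-.02
rng=np.random.default_rng(0)
for nm,p in(('grasp',(.51,.1165,.065)),('pre',(.498,.1165,.117)),('lift',(.46,.1165,.14))):
  for t in(35,30,25,20):
    z=np.array([np.sin(np.radians(t)),.007,-np.cos(np.radians(t))]); S=[]
    for k in range(40):
        r=least_squares(lambda q:np.r_[(fk(q,L,s)[0]-p)*5,fk(q,L,s)[1]-z],rng.uniform(lo,hi),bounds=(lo,hi),max_nfev=60); S.append((r.cost,r.x))
    S.sort(key=lambda a:a[0]); print(nm,t,[(float('%.1e'%c),x.round(2).tolist()) for c,x in S[:2]], sum(c<1e-6 for c,_ in S))
E
```

```text
grasp 35 [(3e-10, [-0.22, 0.65, -0.13, 2.39, 2.66, 0.54]), (3e-10, [0.18, 0.77, -0.71, 2.4, 2.27, 0.81])] 28
grasp 30 [(3e-10, [-0.35, 0.62, 0.07, 2.32, 2.8, 0.32]), (3e-10, [-0.27, 0.62, -0.04, 2.32, 2.65, 0.34])] 28
grasp 25 [(3e-10, [-0.32, 0.61, 0.06, 2.25, 2.65, 0.16]), (3e-10, [0.14, 0.68, -0.57, 2.28, 1.96, 0.48])] 32
grasp 20 [(3e-10, [-0.5, 0.63, 0.26, 2.21, 4.48, 0.05]), (3e-10, [-0.29, 0.61, 0.07, 2.21, 1.86, 0.03])] 29
pre 35 [(3e-10, [-0.42, 0.5, 0.12, 2.38, 2.77, 0.35]), (3e-10, [0.11, 0.57, -0.58, 2.4, 2.21, 0.6])] 32
pre 30 [(3e-10, [0.4, 0.71, -1.02, 2.35, 1.86, 0.78]), (3e-10, [-0.27, 0.48, -0.03, 2.32, 2.41, 0.23])] 30
pre 25 [(3e-10, [-0.13, 0.48, -0.18, 2.28, 1.77, 0.19]), (3e-10, [-0.74, 0.54, 0.54, 2.27, 4.46, 0.15])] 29
pre 20 [(3e-10, [-0.08, 0.49, -0.23, 2.23, 1.14, 0.21]), (3e-10, [-0.67, 0.53, 0.48, 2.24, -1.04, 0.17])] 28
lift 35 [(0.0012, [-0.76, 0.44, 0.49, 2.4, 3.14, 0.2]), (0.0012, [-0.76, 0.44, 0.49, 2.4, 3.14, 0.2])] 0
lift 30 [(3e-10, [-0.18, 0.4, -0.19, 2.4, 2.16, 0.28]), (3e-10, [-0.18, 0.4, -0.18, 2.4, 2.17, 0.27])] 29
lift 25 [(3e-10, [0.3, 0.5, -0.81, 2.35, 1.61, 0.5]), (3e-10, [0.1, 0.43, -0.52, 2.35, 1.63, 0.34])] 29
lift 20 [(3e-10, [-0.29, 0.39, 0.0, 2.32, 0.73, 0.13]), (3e-10, [-0.9, 0.49, 0.75, 2.3, -1.14, 0.27])] 30
```

Tilts above about 20° there need the wrist flipped, because q6 is at its limit. A 20° lean leaves only 15° of mismatch, well inside friction, so I'll descend and let the tilt settle.

```bash
python3 -m handwheel '[[[-2,0,-4],0],[[-2,0,-4],0],[[-2,0,-4],0],[[0,0,0],0]]' >/dev/null;python3 tl.py; python3 rel.py
```

```text
p [0.4901 0.1357 0.1062] z [ 0.376 -0.006 -0.926] y [ 0.925 -0.058  0.376] q [-0.63  0.52  0.32  2.28 -1.36  0.01  0.92] F [1.1 0.6 0.4] w 0.0857 t 13.65
s,y,n mm 7.8 19.5 50.9
```

```bash
python3 -m handwheel '[[[0,-1.2,0],0],[[0,-0.8,0],0],[[0,0,0],0]]' >/dev/null;python3 tl.py; python3 rel.py
```

```text
p [0.492  0.1136 0.1094] z [ 0.374 -0.009 -0.927] y [ 0.925 -0.06   0.374] q [-0.56  0.51  0.3   2.29 -1.36  0.01  0.97] F [-0.8 -0.4 -0.3] w 0.0855 t 14.025
s,y,n mm 11.0 -2.7 52.6
```

```bash
python3 -m handwheel '[[[0.7,-0.3,-1.5],0],[[0.7,-0.3,-1.5],0],[[0,0,0],0]]' >/dev/null;python3 tl.py; python3 rel.py
```

```text
p [0.5139 0.1095 0.0888] z [ 0.36  -0.014 -0.933] y [ 0.931 -0.062  0.36 ] q [-0.5   0.57  0.26  2.24 -1.36  0.01  0.98] F [-0.3  0.4  0.5] w 0.0856 t 14.4
s,y,n mm 17.0 -7.0 23.2
```

```bash
python3 -m handwheel '[[[-1.2,0.1,-1.4],0],[[-0.8,0.1,-1.4],0],[[0,0,0],0]]' >/dev/null;python3 tl.py; python3 rel.py
```

```text
p [0.5012 0.1167 0.0749] z [ 0.332 -0.022 -0.943] y [ 0.941 -0.061  0.333] q [-0.53  0.59  0.26  2.25 -1.36  0.01  0.96] F [-0.6 -0.2  0.8] w 0.0851 t 14.775
s,y,n mm -1.3 0.3 19.1
```

```bash
python3 -m handwheel '[[[0.4,-0.1,-1.0],0],[[0.1,0,-0.4],0],[[0,0,0],0]]' >/dev/null;python3 tl.py; python3 rel.py
```

```text
p [0.5096 0.1172 0.0647] z [ 0.325 -0.024 -0.945] y [ 0.943 -0.061  0.326] q [-0.51  0.62  0.25  2.23 -1.36  0.01  0.96] F [-0.8  0.  -0.3] w 0.0858 t 15.15
s,y,n mm -0.3 0.7 5.9
```

```bash
python3 -m handwheel '[[[0,0,0],0],[[0,0,0],0],[[0,0,0],0],[[0,0,0],0],[[0,0,0],0],[[0,0,0],0]]' 0 100 >/dev/null;python3 tl.py; python3 rel.py
```

```text
p [0.5049 0.119  0.0754] z [ 0.333 -0.011 -0.943] y [ 0.941 -0.055  0.333] q [-0.52  0.59  0.25  2.24 -1.36  0.02  0.97] F [-0.3  0.1  0. ] w 0.0355 t 15.9
s,y,n mm 2.0 2.6 17.4
```

The jaw width is 35.5 mm with the tool at 19.5°, so the charger may already have rotated or come loose. I'll look.

```bash
python3 - <<'E'
from h import *
f=grab('top');g=grab('scene')
a=cv2.resize(f['color'][180:260,150:270],(600,400),interpolation=cv2.INTER_CUBIC)
b=cv2.resize(g['color'][120:220,270:420],(600,400),interpolation=cv2.INTER_CUBIC)
cv2.imwrite('pics/m4.png',cv2.resize(np.vstack([a,b]),(450,600)))
E
```

```text
(no output)
```

View pics/m4.png

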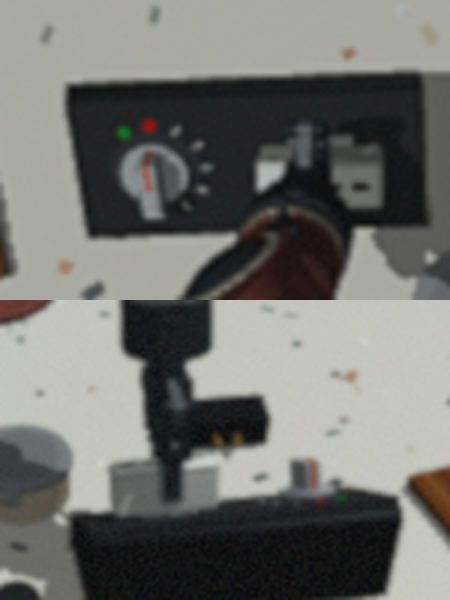

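The charger is gripped across its middle and the dial is still at red (150,127). Now I'll pull along the panel normal.

```bash
python3 -m handwheel '[[[-0.6,0,0.9],0],[[-0.9,0,1.3],0],[[-0.9,0,1.3],0]]' - 110 >/dev/null;python3 tl.py; python3 rel.py;  python3 -m handwheel '[[[-1.2,0,1.8],0],[[-1.2,0,2],0]]' >/dev/null;python3 tl.py; python3 rel.py; python3 th.py
```

```text
p [0.4832 0.1186 0.1103] z [ 0.335 -0.012 -0.942] y [ 0.941 -0.057  0.335] q [-0.77  0.55  0.58  2.27 -1.23  0.19  0.83] F [ 1.   0.5 -1.3] w 0.0342 t 16.375
s,y,n mm 4.3 2.5 58.3
p [0.4572 0.1184 0.1479] z [ 0.331 -0.013 -0.944] y [ 0.942 -0.058  0.331] q [-0.97  0.5   0.83  2.3  -1.04  0.3   0.65] F [ 0.1 -0.2 -1. ] w 0.0348 t 16.625
s,y,n mm 4.5 2.5 104.1
8 col 34 34 median [34.  17.5]
```

The charger is out and held, and the dial is still at off. Next I'll carry it over to the small tin with the jaws turned +15°.

```bash
python3 -m handwheel '[[[0.5,-2,3],2],[[2,-4.6,2],2],[[2,-4.6,1],2],[[2,-4.6,0],2],[[2,-4.6,0],2],[[2,-4.6,0],2],[[2,-4.6,0],2],[[1.2,-3.2,0],1],[[0,0,0],0]]' >/dev/null;python3 tl.py
python3 - <<'E'
from h import *
f=grab('top');g=grab('scene')
a=cv2.resize(f['color'][140:240,290:410],(600,500),interpolation=cv2.INTER_CUBIC)
b=cv2.resize(g['color'][140:290,130:290],(600,562),interpolation=cv2.INTER_CUBIC)
cv2.imwrite('pics/m5.png',cv2.resize(np.vstack([a,b]),(338,600)))
E
```

```text
p [ 0.5935 -0.2153  0.2026] z [ 0.314  0.082 -0.946] y [0.923 0.209 0.324] q [-0.04  0.6   0.72  1.78 -0.89  0.84  1.37] F [-0.4  0.1 -2.8] w 0.0347 t 17.8
```

View pics/m5.png

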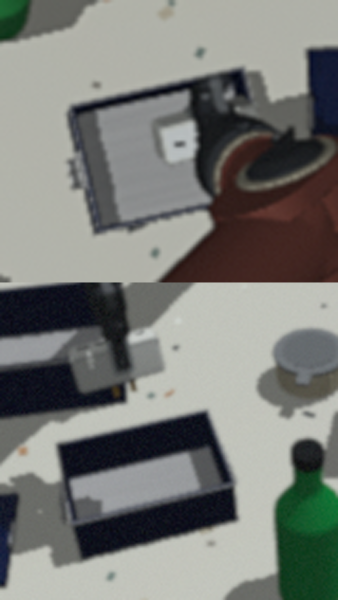

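The top view shows the charger over the tin. The scene view shows it held level across, with pins down. I'll lower it.

```bash
python3 -m handwheel '[[[0,0,-4],0],[[0,0,-4],0],[[0,0,-3.5],0],[[0,0,-2],0],[[0,0,0],0]]' >/dev/null;python3 tl.py
python3 - <<'E'
from h import *
f=load('top'); 
f=grab('top');g=grab('scene')
b=cv2.resize(g['color'][180:280,140:260],(720,600),interpolation=cv2.INTER_CUBIC)
cv2.imwrite('pics/m6.png',b)
E
```

```text
p [ 0.5933 -0.1984  0.0624] z [ 0.311  0.099 -0.945] y [0.919 0.221 0.325] q [ 0.08  0.77  0.49  1.91 -1.19  0.6   1.69] F [-1.   0.5 -2.5] w 0.0345 t 18.525
```

View pics/m6.png

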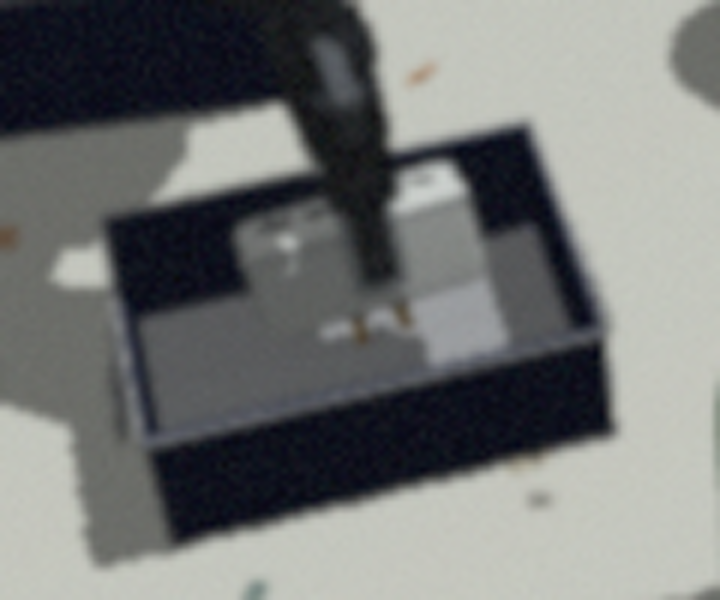

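The charger is inside the walls, with its pins at (380,320) just above the floor. I'll lower the last bit.

```bash
python3 -m handwheel '[[[0,-0.4,-0.8],0],[[0,-0.3,-0.6],0],[[0,0,0],0]]' >/dev/null;python3 tl.py;python3 -m handwheel '[[[0,-0.2,-0.5],0],[[0,0,0],0]]' >/dev/null;python3 tl.py
```

```text
p [ 0.5963 -0.2076  0.0525] z [ 0.318  0.095 -0.943] y [0.917 0.223 0.332] q [ 0.11  0.78  0.47  1.9  -1.22  0.58  1.73] F [-0.6 -0.5 -1.4] w 0.0342 t 19.0
p [ 0.5964 -0.21    0.0475] z [ 0.319  0.094 -0.943] y [0.917 0.223 0.332] q [ 0.12  0.79  0.46  1.9  -1.23  0.58  1.74] F [ 0.5 -0.4 -1.4] w 0.0347 t 19.25
```

```bash
python3 -m handwheel '[[[0,-0.1,-0.5],0],[[0,0,-0.5],0],[[0,0,0],0]]' >/dev/null;python3 tl.py; python3 -m handwheel '[[[0,0,-0.3],0],[[0,0,0],0]]' >/dev/null;python3 tl.py
```

```text
p [ 0.5964 -0.211   0.0367] z [ 0.319  0.095 -0.943] y [0.917 0.223 0.332] q [ 0.13  0.81  0.44  1.9  -1.25  0.56  1.77] F [ 0.2 -0.8 -2.1] w 0.0342 t 19.625
p [ 0.5964 -0.211   0.0334] z [ 0.319  0.095 -0.943] y [0.916 0.223 0.332] q [ 0.14  0.81  0.43  1.9  -1.26  0.55  1.78] F [ 1.   0.8 -1.7] w 0.0343 t 19.875
```

```bash
python3 -m handwheel '[[[0,0,0],0],[[0,0,0],0],[[0,0,0],0],[[0,0,0],0]]' 0.65 40 >/dev/null;python3 tl.py; python3 -m handwheel '[[[-0.4,-0.1,1.2],0],[[-0.7,-0.2,2],0],[[-0.9,-0.3,3],0],[[-1,-0.3,4],0],[[-2,0,5],0],[[-3,3,4],0],[[-3,4,0],0],[[0,0,0],0]]' >/dev/null;python3 tl.py
python3 th.py; python3 - <<'E'
from h import *
f=grab('top'); g=grab('scene'); P=cloud(f); img=f['color']
m2=np.zeros(img.shape[:2],bool); m2[155:228,308:395]=True; X=P[m2&(P[...,2]>.045)]
print(cv2.minAreaRect((X[:,:2]*1000).astype(np.float32)),np.percentile(X[:,2],99))
cv2.imwrite('pics/m7.png',np.hstack([cv2.resize(f['color'][150:250,150:410],(400,154)),cv2.resize(f['color'][150:250,150:410],(400,154))]))
a=cv2.resize(f['color'][100:330,90:480],(780,460),interpolation=cv2.INTER_CUBIC)
cv2.imwrite('pics/m7.png',a)
E
```

```text
p [ 0.5975 -0.2114  0.0348] z [ 0.322  0.094 -0.942] y [0.916 0.223 0.335] q [ 0.14  0.81  0.43  1.9  -1.26  0.55  1.78] F [ 0.4  0.3 -0.9] w 0.0556 t 20.375
p [ 0.4817 -0.151   0.2376] z [ 0.327  0.094 -0.94 ] y [0.915 0.217 0.34 ] q [-0.18  0.35  0.76  2.07 -0.79  0.72  1.35] F [ 0.5 -0.3 -0.1] w 0.0557 t 21.375
8 col 34 34 median [34.  17.5]
((577.5161743164062, -212.28530883789062), (165.59107971191406, 192.3885498046875), 12.833306312561035) 0.36330158257791634
```

View pics/m7.png

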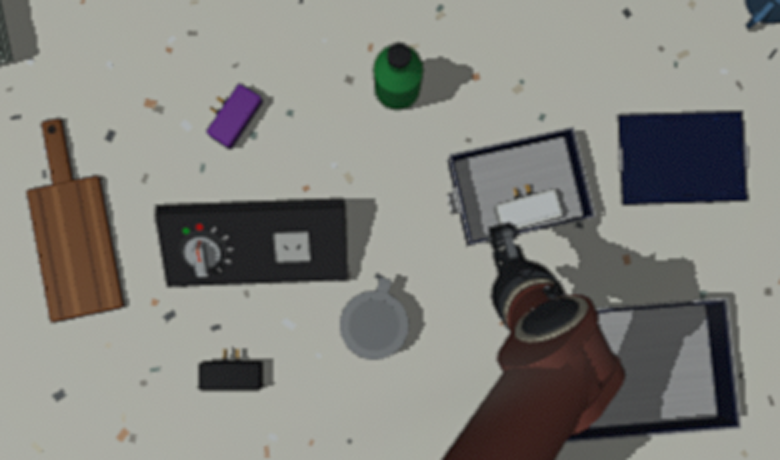

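The charger lies flat in the tin at crop (530,208), the dial points at red (198,228), and the tin and bystanders stand where they started. The gripper is clear, so I'm handing in.

```bash
python3 - <<'E'
from h import *
f=load('top'); P=cloud(f); print('charger px', ray_z(f,355,204,.035), P[204,355], 'F',ctrl.get_obs()['contact_force'])
ctrl.job_done()
E
```

```text
charger px [ 0.56056151 -0.22440521  0.035     ] [ 0.56028587 -0.22391794  0.03824838] F [1.10953887 0.25452116 0.16188503]
the job is handed in; nothing more can be done
```

The job is handed in: the dial is at off and the charger lies flat, released, in the smaller navy tin. It took about 21 of the 72 s on the robot's clock; no verdict came back.

- **Dial:** I pushed the bar back two clicks with shut fingers. The first push slid up onto the bar's rim without turning it, so I went deeper and used larger steps. The top view shows the pointer on the red dot, and it read the same in every later check.
- **Charger:** I leaned the tool outward by stretching past its reach, but joint limits left about 19° of lean against the panel's 35°. When the jaws closed, the tool rose about 11 mm and read 35.5 mm across. The charger may therefore have partly popped out then, before I pulled along the panel normal. The dial was already at off by that point.
- **Lowering:** I held the charger until it was well below the tin's rim. I let go without feeling the floor, so it dropped the last few millimetres and tipped onto its broad side.

**Last checks:** the charger's centre is about 35 mm from the tin's centre, and its top is about 38 mm up. In the last top view the tin looks upright and unmoved, and the bystanders stand where they were. My last numeric check of the tin's position was spoiled by the arm in view, so that rests on the picture. During the stretch, joint 3 sat at 1.32, the edge of its range; I saw no sign that it passed it.

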